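Scrub out the glue pot with the long pot brush

ROBOT

A 7-joint arm with a two-finger parallel gripper is mounted at the origin on the work surface. World frame = base frame: x ahead of the robot, y to its left, z up, the work surface at z = 0. Lengths are in m, angles in degrees, forces in N, time in s.
With the tool pointing down it reaches from about 0.425 to 0.95 m from the base axis. Payload 4.7 kg.
Tool frame: the origin (TCP) lies on the centre line of the jaws, within the pads' length; the fingertips stand 19 mm ahead of it and the grasp point (between the pads) is the TCP; z points along the fingers, y is the line along which they close (so a half turn about z gives the same grasp; the last joint's range is limited). The gripper opens to 85 mm and grips with 20 to 120 N. Pads are 22 mm wide; open, the fingers measure 114 mm over their backs; the gripper's body (76 mm by 85 mm) begins 54 mm behind the grasp point. The pads swing forward as they close: fully open they stand 13 mm farther back than shut.
Start: joints at [74.261, 26.849, -2.785, 87.806, 1.381, 65.374, -4.715], TCP at [0.164, -0.655, 0.25] pointing down, gripper open.
Joint ranges: [-148.3, 148.3], [-19.14, 114.17], [-79.39, 73.82], [5.75, 140.21], [-59.74, 239.74], [12.07, 113.84], [-152.46, 152.46]. Speed limits (degrees/s): [147.25, 147.25, 180, 180, 180, 180, 180].

INTERFACE

Orientations are given as [roll, pitch, yaw] about the fixed x, y, z axes, in that order (R = Rz(yaw) Ry(pitch) Rx(roll)).
In Python, from rig import readout, cams, arm gives the robot as it stands.
- The arm moves only by the shell command python3 -m pendant 'ROWS' [FORCE]. ROWS is JSON, a list of rows, each an object with "linear": the shift along the world's x, y, z in mm, a list of three; "rot": the turn, a rotation vector about the world's x, y, z in degrees, a list of three; "hand": the closure, from -1 (fully open) to 1 (shut). A call has 1 to 20 rows; each row shifts and turns the commanded pose from where the row before left it; what a row does not reach is not made up. A row lasts 1/12 s, in which the tool goes at most 41.7 mm and 7.16 degrees, less where a joint would pass 70% of its speed; a pose out of reach is approached as far as the arm can. A call with a gripper value outside its range is refused whole. The fingers move at their own pace and stop on an object; FORCE is the grip in N (left out, the last holds). Time passes only in rows, so rows that do not move let the fingers close. It gives the time, the measured TCP pose, the force, the opening and the grip force at its end, in the units of the state.
- readout.observe(): the state, without advancing time (a new reading comes with each control period).
- cams.read_camera(name): name is "scene" or "top"; returns (picture, depth): 384x512x3 uint8, red, green, blue; 384x512 float32, m along the optical axis (not along the pixel's ray), 0 where there is no reading.
- cams.camera_info(name): a dict with "fov_y" (degrees; the focal length in pixels is half the picture's height over the tangent of half this angle, whatever the lens; pixels are square), "cx", "cy" (the principal point, pixels), "k1" (the pictures are not rectified: a ray, as slopes to the right and down, at radius r is drawn at 1 + k1 r^2 times it, then the intrinsics apply), "camera_from_world" (4x4, takes a point from world to camera coordinates). Camera axes: x right, y up, looking along -z (the intrinsics and any distortion apply to the point x, -y, -z); pixel columns grow to the right and rows downward; lengths in m; the calibration is good to about 2 mm. A picture is of the moment at which its call begins. camera_info takes no time and is no camera call.
- arm.sign_off(): hands the job in; it is judged then, once.
The state is a dict: "t": time; "joint_positions": joint angles; "qd": joint speeds; "tau": joint torques, N m; "tool_pos": TCP position; "orientation": TCP orientation; "ft_force": force on the tool from outside, world axes, zero at the start; "ft_torque": the same for the moment, N m; "gripper_width": finger opening in m; "gripper_force": force on a finger pad.
Only numpy, scipy, OpenCV 4.12 (cv2) and the standard library are available. Lean on these libraries where they do the work, as an engineer would, in place of code of your own. Each camera call takes 0.05 s, during which the arm holds its last target. There are 200 camera calls.

TASK

Take the long round brush from its fork on the rack and scrub out the tall steel glue pot with three full up-and-down strokes: each time down to the bottom, then up until about half of the bristles are out of the mouth. Then hang the brush up again in the empty fork, resting by its collar, and let go. Leave the pot standing where it is and do not disturb the other things on the bench.

Things in the scene. Friction and masses are not known exactly. Their poses are not given: they have to be found in the camera images.
- pot_brush: the long round brush, 225 mm overall, 0.1 kg, loose, hanging upright; yaw means nothing. Origin: centre of its collar's underside; z up along the handle. Collar: wooden disc 40 mm across, 5 mm thick. Round wooden handle 22 mm across, from 5 to 75 mm above the origin. Below: steel shaft 8 mm across to -85 mm, then the dark rigid bristle head 36 mm across, from -85 to -150 mm
- brush_tip (a point): the centre of the lower end of the bristle head, 150 mm below the brush's origin
- brush_handle (a point): a good point to grip on the handle's axis, 45 mm above the brush's origin
- glue_pot: the tall straight steel pot, 72 mm across outside, 64 mm inside, 100 mm high, inside floor 6 mm above its underside, mouth open upward, about 0.6 kg, standing loose on the bench. Origin: centre of its underside; z up; a loop handle sticks out to its +y, to 66 mm from the axis
- rack: fixed wooden brush rack: foot board 90 x 250 x 12 mm, two posts, a crossbar along y and two forks side by side, 110 mm apart. Origin on the bench below the point midway between the fork middles; x points from the forks' open front ends to the crossbar, which starts at x = 30 mm and rises to 181 mm above the bench. A brush is lifted off and drawn out forward (-x), and hung back the same way
- fork_left (a point): middle of the fork at the rack's +y side (y = 55 mm), at tine-top height (175 mm); axes as the rack's. Fork: two level steel tines 14 mm wide, 6 mm thick, 20 mm gap, open in front; they end at x = -35 mm, with a 5 mm high lip from -35 to -29 mm. The collar rests on the tines behind the lips, brush origin at this point. The bristle head does not pass the gap; it clears the tines beyond x = -55 mm
- fork_right (a point): the same for the fork at the rack's -y side (y = -55 mm). The round brush starts in one of the two forks and the flat brush in the other
- flat_brush: bystander: a short flat glue brush hanging in the other fork, same kind of collar (36 mm), handle 16 mm across to 45 mm above the collar's underside, bristles 38 x 8 mm to 116 mm below; origin: centre of the collar's underside
- wide_bowl: bystander: a low wide steel bowl, 100 mm across and 50 mm high, loose; origin: centre of its underside
- glue_bottle: bystander: a small white glue bottle with a pointed nozzle, 44 mm across, 125 mm high, loose; origin: centre of its underside
- sanding_block: bystander: a wooden sanding block 60 x 110 x 34 mm, loose; origin: centre of its underside

How it is judged:
By the outcome, as a careful person would: the job done as asked, in the order asked, and still so for the second after the job is handed in, with the robot touching nothing.
It also fails if it takes over 64 s, if anything falls off the work surface, if the arm or the gripper's body presses on something with over 40 N, if the wrist force passes 120 N, or if a joint passes its speed limit or range.

## Working session

There is one attempt and no reset: what is moved stays moved. The work goes in short steps, Python scripts to look and compute and a shell command to move; the robot and the scene stay as the last step left them, time stands still between calls to the robot, and variables do not carry over. Pictures are saved under pics/ and viewed, at most 10 in all, crops included, and the job is handed in when it is done.

```bash
mkdir -p pics
cat > h.py <<'E'
import numpy as np, cv2
from rig import readout, cams, arm
def K(n):
    i=cams.camera_info(n); f=192/np.tan(np.radians(i["fov_y"])/2); return f,i["cx"],i["cy"],i["k1"],np.array(i["camera_from_world"])
def slopes(n,u,v):
    f,cx,cy,k1,T=K(n); x=(np.asarray(u,float)-cx)/f; y=(np.asarray(v,float)-cy)/f
    a,b=x.copy(),y.copy()
    for _ in range(20):
        s=1+k1*(a*a+b*b); a,b=x/s,y/s
    return a,b
def ray(n,u,v):
    T=K(n)[4]; a,b=slopes(n,u,v); d=np.stack([a,-b,-np.ones_like(a)],-1)
    return -T[:3,:3].T@T[:3,3], d@T[:3,:3]
def onz(n,u,v,z):
    o,d=ray(n,u,v); return o+d*((z-o[2])/d[...,2])[...,None]
def cloud(n,dep):
    v,u=np.mgrid[0:384,0:512]; o,d=ray(n,u,v); P=o+d*dep[...,None]; P[dep==0]=np.nan; return P
def proj(n,p):
    f,cx,cy,k1,T=K(n); q=T[:3,:3]@np.asarray(p)+T[:3,3]; a,b=q[0]/-q[2],-q[1]/-q[2]; s=1+k1*(a*a+b*b); return cx+f*a*s,cy+f*b*s
E
python3 - <<'E'
from h import *
for n in("scene","top"):
    im,d=cams.read_camera(n); np.savez(n+"0",im=im,d=d); cv2.imwrite(f"pics/{n}0.png",im[...,::-1])
    f,cx,cy,k1,T=K(n); print(n,f,cx,cy,k1,-T[:3,:3].T@T[:3,3])
print(readout.observe())
E
```

```text
scene 395.4061288666211 250.8342871597537 193.5852410877999 0.0062472302582475235 [1.18109681 0.21200181 0.83256679]
top 364.9242576486657 254.87693139196662 192.61089774205607 0.0016716262766250207 [0.58071798 0.02858062 0.95322246]
{'t': 0.1, 'joint_positions': array([74.26241019, 26.89577475, -2.78397899, 87.86730631,  1.37995073,
       65.37598862, -4.71534116]), 'qd': array([-0.07931971, -0.17098329, -0.03264192, -0.12883996,  0.01782759,
        0.09639018, -0.01976876]), 'tau': array([ 2.82676219e-04, -5.11514390e+01, -4.71677631e-02, -2.38389909e+01,
        1.08236336e-02,  4.40610806e-03, -3.64730454e-06]), 'tool_pos': array([ 0.16412493, -0.65422873,  0.2493268 ]), 'orientation': array([-1.79894486e+02,  3.07153316e-03,  1.40828679e+01]), 'ft_force': array([-0.13449463, -0.02473148, -0.17787064]), 'ft_torque': array([0.05293906, 0.00153768, 0.02497026]), 'gripper_force': 0.0, 'gripper_width': 0.08536060818048044}
```

View pics/scene0.png

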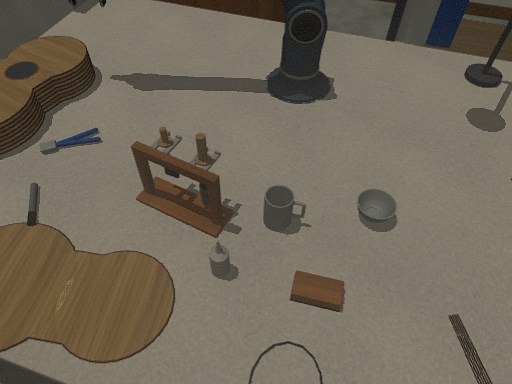

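View pics/top0.png

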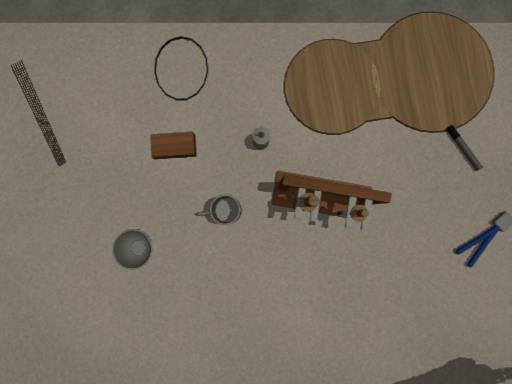

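The scene view shows the tall-handled round brush at about (201,150), the flat brush at (165,137), the pot at (279,208) and the bowl at (376,206). In the top view the round brush is at (311,201), which puts it in the left fork. The flat brush is at (360,213), the pot at (225,209), the bottle at (261,138), and the rack is turned slightly.

```bash
cat > m.py <<'E'
from h import *
C={n:(np.load(n+"0.npz")["im"],cloud(n,np.load(n+"0.npz")["d"])) for n in("scene","top")}
im,P=C["top"]; 
def sel(n,box,z0,z1):
    u0,u1,v0,v1=box; p=C[n][1][v0:v1,u0:u1].reshape(-1,3); return p[(p[:,2]>z0)&(p[:,2]<z1)]
for nm,n,b,z0,z1 in [("handle top","top",(296,326,186,216),.235,.27),("flat top","top",(345,375,200,226),.205,.235),
  ("flat top s","scene",(155,175,120,150),.205,.235),("handle s","scene",(190,215,125,165),.195,.27),
  ("pot rim top","top",(195,250,190,230),.09,.11),("pot rim s","scene",(258,310,180,235),.09,.11),
  ("crossbar top","top",(270,395,165,210),.172,.19),("bottle","top",(245,275,120,155),.05,.14),("block","top",(145,200,125,165),.02,.05),("bowl","top",(105,160,220,275),.03,.06)]:
    p=sel(n,b,z0,z1)
    if len(p)==0: print(nm,"none"); continue
    if len(p)>3:
        r=cv2.minAreaRect((p[:,:2]*1000).astype(np.float32)); print(nm,len(p),"mean",p.mean(0).round(4),"zmax",p[:,2].max().round(4),"rect",np.round(r[0],1),np.round(r[1],1),round(r[2],1))
# colour crossbar/steel
p=sel("top",(340,400,170,235),.15,.19); 
big=cv2.resize(im[160:240,185:405],None,fx=3.6,fy=3.6,interpolation=cv2.INTER_CUBIC); cv2.imwrite("pics/crop.png",big[...,::-1])
E
python3 m.py
```

```text
handle top 106 mean [ 0.6083 -0.0851  0.2497] zmax 0.2528 rect [608.7 -85.7] [19.4 20.4] 0.7
flat top 62 mean [ 0.5843 -0.1919  0.2183] zmax 0.2235 rect [ 584.7 -193. ] [14.2 15.3] 0.1
flat top s 55 mean [ 0.5879 -0.1948  0.2162] zmax 0.2234 rect [ 586.8 -195.9] [12.4 14.9] 24.8
handle s 229 mean [ 0.6143 -0.0868  0.2292] zmax 0.2542 rect [610.5 -88.8] [21.1 21.9] 12.5
pot rim top 175 mean [0.5937 0.0993 0.1001] zmax 0.1036 rect [594.   97.8] [70.2 70.2] 89.8
pot rim s 270 mean [0.5959 0.0945 0.0978] zmax 0.1048 rect [595.6  93.9] [71.8 69.4] 15.9
crossbar top 1654 mean [ 0.6278 -0.1408  0.1803] zmax 0.1872 rect [ 613.5 -142.8] [231.5  69.5] 80.4
bottle 282 mean [0.7699 0.0121 0.0808] zmax 0.1299 rect [772.5  12.1] [42.7 42.5] 39.9
block 1046 mean [0.7593 0.2357 0.0341] zmax 0.04 rect [760.9 236.8] [ 60.9 109.8] 4.0
bowl 496 mean [0.4939 0.3403 0.0444] zmax 0.0542 rect [497.2 328. ] [96.4 97.6] 45.5
```

View pics/crop.png

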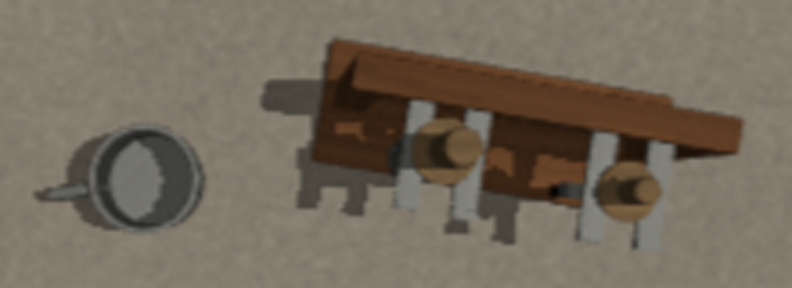

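Close crop: the round brush is in the left fork (collar centre about (447,150) in the crop), and its fork's tine ends are at about (407,208) and (465,218). The flat brush is in the right fork. The pot's handle points towards +y.

Run:
```python
from h import *
g=lambda pts,z:[onz("top",u/3.6+185-.36,v/3.6+160-.36,z)[:2] for u,v in pts]
b=g([(360,52),(742,118)],.181); d=b[1]-b[0]; print("bar",b,np.degrees(np.arctan2(d[0],-d[1])),np.linalg.norm(d))
e=np.array(g([(397,208),(418,210),(453,216),(477,220),(577,238),(603,241),(632,247),(660,250)],.18)); print((e*1000).round(1))
L=e[:4].mean(0);R=e[4:].mean(0);d=L-R; t=np.arctan2(-d[0],d[1]); print("yaw",np.degrees(t),np.linalg.norm(d))
for t in (t,np.radians(-10)):
    x=np.array([np.cos(t),np.sin(t)]); print("forkL",L+.035*x,"forkR",R+.035*x)
# collar centre
print("collar",g([(447,150)],.18), "flat collar",g([(628,191)],.18))
```

```text
bar [array([ 0.66661036, -0.03739298]), array([ 0.62732072, -0.2623887 ])] -9.905336363787296 0.22840041957082072
[[ 574.6  -58.7]
 [ 573.4  -71. ]
 [ 569.9  -91.5]
 [ 567.5 -105.6]
 [ 556.9 -164.2]
 [ 555.2 -179.4]
 [ 551.6 -196.4]
 [ 549.9 -212.8]]
yaw -9.579804215173585 0.10801182163007772
forkL [ 0.60587869 -0.08751483] forkR [ 0.58790324 -0.1940204 ]
forkL [ 0.60583505 -0.08776777] forkR [ 0.58785959 -0.19427334]
collar [array([ 0.60866899, -0.08838624])] flat collar [array([ 0.58443322, -0.19464244])]
```

```bash
R='{"linear":[18,23,7],"rot":[0,0,-1],"hand":-1}'; python3 -m pendant '[{"linear":[18,23,8],"rot":[0,0,-1],"hand":-1},{"linear":[18,23,8],"rot":[0,0,-1],"hand":-1},{"linear":[18,23,8],"rot":[0,0,-1],"hand":-1},{"linear":[18,23,8],"rot":[0,0,-1],"hand":-1},{"linear":[18,23,8],"rot":[0,0,-1],"hand":-1},{"linear":[18,23,8],"rot":[0,0,-1],"hand":-1},{"linear":[18,23,8],"rot":[0,0,-1],"hand":-1},{"linear":[18,23,8],"rot":[0,0,-1],"hand":-1},{"linear":[18,23,8],"rot":[0,0,-1],"hand":-1},{"linear":[18,23,8],"rot":[0,0,-1],"hand":-1},{"linear":[18,23,0],"rot":[0,0,-1],"hand":-1},{"linear":[18,23,0],"rot":[0,0,-1],"hand":-1},{"linear":[18,23,0],"rot":[0,0,-1],"hand":-1},{"linear":[18,23,0],"rot":[0,0,-1],"hand":-1},{"linear":[18,23,0],"rot":[0,0,-1],"hand":-1},{"linear":[18,23,0],"rot":[0,0,-1],"hand":-1},{"linear":[18,23,0],"rot":[0,0,-1],"hand":-1},{"linear":[18,23,0],"rot":[0,0,-1],"hand":-1},{"linear":[18,23,0],"rot":[0,0,-1],"hand":-1},{"linear":[18,23,0],"rot":[0,0,-1],"hand":-1}]'
```

```text
t: 1.77
tool_pos: [0.5247, -0.1935, 0.3299]
orientation: [180.0, 0.0, -6.0]
ft_force: [-0.1, -0.7, -0.0]
gripper_width: 0.0855
gripper_force: 0.0
```

```bash
python3 -m pendant '[{"linear":[21,26.5,0],"rot":[0,0,-1],"hand":-1},{"linear":[21,26.5,0],"rot":[0,0,-1],"hand":-1},{"linear":[21,26.5,0],"rot":[0,0,-1],"hand":-1},{"linear":[21,26.5,0],"rot":[0,0,-0.8],"hand":-1},{"linear":[0,0,0],"rot":[0,0,0],"hand":-1},{"linear":[0,0,-20],"rot":[0,0,0],"hand":-1},{"linear":[0,0,-25],"rot":[0,0,0],"hand":-1},{"linear":[0,0,-25],"rot":[0,0,0],"hand":-1},{"linear":[0,0,-20],"rot":[0,0,0],"hand":-1},{"linear":[0,0,-20],"rot":[0,0,0],"hand":-1},{"linear":[0,0,0],"rot":[0,0,0],"hand":-1},{"linear":[0,0,0],"rot":[0,0,0],"hand":-1}]' 60
python3 - <<'E'
from h import *
im,d=cams.read_camera("scene"); cv2.imwrite("pics/s1.png",cv2.resize(im[60:240,100:340],None,fx=3,fy=3)[...,::-1])
E
```

```text
t: 2.77
tool_pos: [0.6075, -0.0889, 0.2193]
orientation: [180.0, 0.2, -9.7]
ft_force: [0.8, 0.3, 0.1]
gripper_width: 0.0857
gripper_force: 0.0
```

View pics/s1.png

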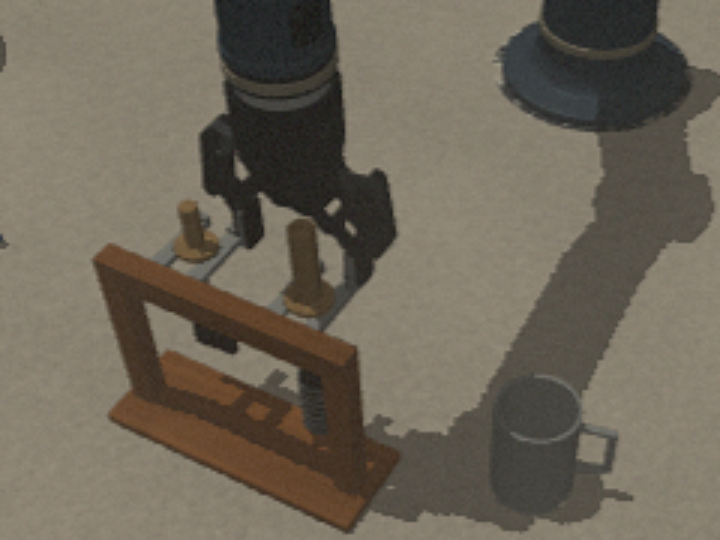

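The open jaws straddle the round handle, which is at (303,255) in the crop. The flat brush at (193,235) is clear of the finger. Closing now, then lifting 20 mm.

```bash
python3 -m pendant '[{"linear":[0,0,0],"rot":[0,0,0],"hand":1},{"linear":[0,0,0],"rot":[0,0,0],"hand":1},{"linear":[0,0,0],"rot":[0,0,0],"hand":1},{"linear":[0,0,0],"rot":[0,0,0],"hand":1},{"linear":[0,0,0],"rot":[0,0,0],"hand":1},{"linear":[0,0,0],"rot":[0,0,0],"hand":1},{"linear":[0,0,0],"rot":[0,0,0],"hand":1},{"linear":[0,0,0],"rot":[0,0,0],"hand":1},{"linear":[0,0,0],"rot":[0,0,0],"hand":1},{"linear":[0,0,0],"rot":[0,0,0],"hand":1}]' 60; python3 -m pendant '[{"linear":[0,0,4],"rot":[0,0,0],"hand":1},{"linear":[0,0,8],"rot":[0,0,0],"hand":1},{"linear":[0,0,8],"rot":[0,0,0],"hand":1},{"linear":[0,0,0],"rot":[0,0,0],"hand":1},{"linear":[0,0,0],"rot":[0,0,0],"hand":1}]'
```

```text
t: 3.65
tool_pos: [0.6086, -0.0885, 0.2209]
orientation: [-180.0, -0.1, -9.7]
ft_force: [-0.9, 0.4, 5.6]
gripper_width: 0.0206
gripper_force: 58.6
t: 4.07
tool_pos: [0.6086, -0.0888, 0.2409]
orientation: [180.0, -0.1, -9.7]
ft_force: [-0.1, 0.8, -1.6]
gripper_width: 0.0206
gripper_force: 58.6
```

```bash
python3 -m pendant '[{"linear":[-8,1.4,0],"rot":[0,0,0],"hand":1},{"linear":[-15,2.6,0],"rot":[0,0,0],"hand":1},{"linear":[-20,3.4,0],"rot":[0,0,0],"hand":1},{"linear":[-20,3.4,0],"rot":[0,0,0],"hand":1},{"linear":[-20,3.4,0],"rot":[0,0,0],"hand":1},{"linear":[-15,2.6,0],"rot":[0,0,0],"hand":1},{"linear":[0,0,10],"rot":[0,0,0],"hand":1},{"linear":[0,0,20],"rot":[0,0,0],"hand":1},{"linear":[0,0,25],"rot":[0,0,0],"hand":1},{"linear":[0,0,25],"rot":[0,0,0],"hand":1},{"linear":[0,0,20],"rot":[0,0,0],"hand":1},{"linear":[0,0,10],"rot":[0,0,0],"hand":1},{"linear":[0,0,0],"rot":[0,0,0],"hand":1},{"linear":[0,0,0],"rot":[0,0,0],"hand":1},{"linear":[0,0,0],"rot":[0,0,0],"hand":1}]'
python3 - <<'E'
from h import *
im,d=cams.read_camera("scene"); np.savez("scene1",im=im,d=d); cv2.imwrite("pics/s2.png",cv2.resize(im[20:240,120:360],None,fx=2.7,fy=2.7)[...,::-1])
P=cloud("scene",d); t=readout.observe()["tool_pos"]; print(t)
m=(np.hypot(P[...,0]-t[0],P[...,1]-t[1])<.045)
for lo,hi in((.262,.29),(.18,.21),(.145,.175)):
    q=P[m&(P[...,2]>lo+.002)&(P[...,2]<hi)]; print(lo,hi,len(q),np.nanmean(q,0),q.min(0) if len(q) else 0,q.max(0) if len(q) else 0)
E
```

```text
t: 5.32
tool_pos: [0.5096, -0.072, 0.3488]
orientation: [180.0, 0.2, -9.7]
ft_force: [0.3, -0.6, -2.1]
gripper_width: 0.0206
gripper_force: 58.7
[ 0.50951807 -0.07194469  0.34863042]
0.262 0.29 34 [ 0.51183488 -0.07227668  0.2777177 ] [ 0.50832944 -0.07710773  0.26520771] [ 0.51492449 -0.06875529  0.28905938]
0.18 0.21 131 [ 0.52116071 -0.06829164  0.1964976 ] [ 0.50349701 -0.08937071  0.18205692] [ 0.52842371 -0.05494048  0.20988463]
0.145 0.175 78 [ 0.52107022 -0.06762112  0.16589788] [ 0.50225429 -0.0873642   0.15505354] [ 0.52698394 -0.0549155   0.17490044]
```

View pics/s2.png

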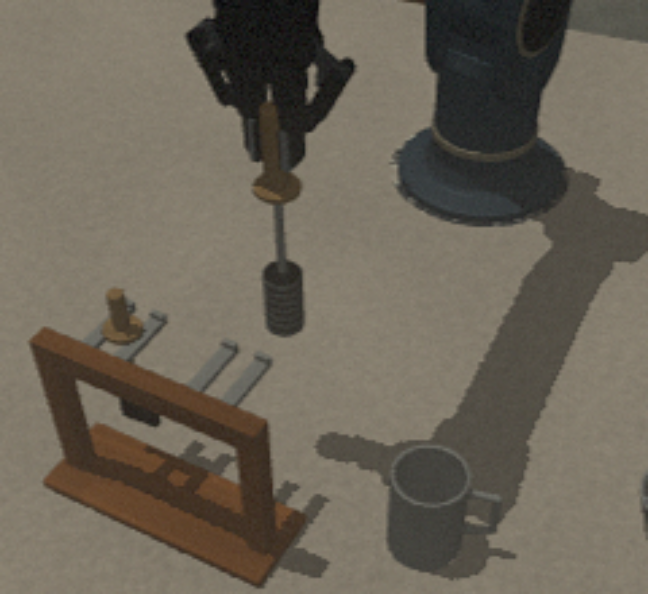

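The brush hangs vertically from the jaws (head at (283,300) in the crop), the left fork is empty and the flat brush is undisturbed. Going over the pot next.

```bash
python3 -m pendant '[{"linear":[5,12,0],"rot":[0,0,0],"hand":1},{"linear":[10,24,0],"rot":[0,0,0],"hand":1},{"linear":[13,26,0],"rot":[0,0,0],"hand":1},{"linear":[13,26,0],"rot":[0,0,0],"hand":1},{"linear":[13,26,0],"rot":[0,0,0],"hand":1},{"linear":[13,26,0],"rot":[0,0,0],"hand":1},{"linear":[12,18,0],"rot":[0,0,0],"hand":1},{"linear":[6.5,10,0],"rot":[0,0,0],"hand":1},{"linear":[0,0,0],"rot":[0,0,0],"hand":1},{"linear":[0,0,0],"rot":[0,0,0],"hand":1},{"linear":[0,0,0],"rot":[0,0,0],"hand":1}]'
python3 - <<'E'
from h import *
t=readout.observe()["tool_pos"]; print(t)
for n in("scene","top"):
    im,d=cams.read_camera(n); P=cloud(n,d); cv2.imwrite(f"pics/{n}3.png",im[...,::-1])
    r=np.hypot(P[...,0]-.595,P[...,1]-.096)
    q=P[(r<.045)&(P[...,2]>.155)&(P[...,2]<.21)]; print(n,"head",len(q),q.min(0) if len(q) else 0,q.max(0) if len(q) else 0)
    q=P[(r<.045)&(P[...,2]>.09)&(P[...,2]<.108)]; print(n,"rim",len(q),q.min(0),q.max(0))
im=cams.read_camera("scene")[0]; cv2.imwrite("pics/s3.png",cv2.resize(im[90:240,220:340],None,fx=4,fy=4)[...,::-1])
E
```

```text
t: 6.28
tool_pos: [0.5954, 0.0943, 0.3496]
orientation: [179.9, 0.1, -9.8]
ft_force: [0.4, -0.5, -0.7]
gripper_width: 0.0208
gripper_force: 58.8
[0.59543428 0.09429291 0.3496272 ]
scene head 258 [0.59258733 0.07518336 0.15761565] [0.61428272 0.11068651 0.20997339]
scene rim 264 [0.5590095  0.05854776 0.09001747] [0.63109503 0.12945462 0.10402803]
top head 0 0 0
top rim 1 [0.57283316 0.06959226 0.10388763] [0.57283316 0.06959226 0.10388763]
```

View pics/s3.png

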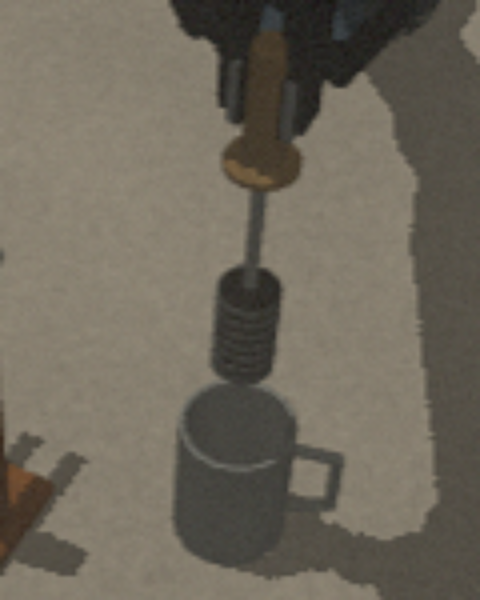

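The head sits centred over the pot mouth, and the rim and head centres agree to about 2 mm. Descending.

```bash
python3 -m pendant '[{"linear":[0,0,-10],"rot":[0,0,0],"hand":1},{"linear":[0,0,-20],"rot":[0,0,0],"hand":1},{"linear":[0,0,-25],"rot":[0,0,0],"hand":1},{"linear":[0,0,-25],"rot":[0,0,0],"hand":1},{"linear":[0,0,-25],"rot":[0,0,0],"hand":1},{"linear":[0,0,-20],"rot":[0,0,0],"hand":1},{"linear":[0,0,-10],"rot":[0,0,0],"hand":1},{"linear":[0,0,-5],"rot":[0,0,0],"hand":1},{"linear":[0,0,0],"rot":[0,0,0],"hand":1},{"linear":[0,0,0],"rot":[0,0,0],"hand":1}]';python3 -m pendant '[{"linear":[0,0,-2],"rot":[0,0,0],"hand":1},{"linear":[0,0,-2],"rot":[0,0,0],"hand":1},{"linear":[0,0,0],"rot":[0,0,0],"hand":1}]'
```

```text
t: 7.27
tool_pos: [0.5964, 0.0961, 0.2112]
orientation: [-180.0, -0.1, -9.7]
ft_force: [0.1, -0.5, 0.4]
gripper_width: 0.0206
gripper_force: 58.9
t: 7.52
tool_pos: [0.596, 0.0961, 0.2068]
orientation: [-180.0, -0.1, -9.7]
ft_force: [-0.8, -0.0, -0.5]
gripper_width: 0.0208
gripper_force: 58.9
```

```bash
python3 -m pendant '[{"linear":[0,0,-1.5],"rot":[0,0,0],"hand":1},{"linear":[0,0,-1],"rot":[0,0,0],"hand":1},{"linear":[0,0,0],"rot":[0,0,0],"hand":1}]';python3 -m pendant '[{"linear":[0,0,-1],"rot":[0,0,0],"hand":1},{"linear":[0,0,0],"rot":[0,0,0],"hand":1}]';python3 -m pendant '[{"linear":[0,0,-1],"rot":[0,0,0],"hand":1},{"linear":[0,0,0],"rot":[0,0,0],"hand":1}]'
```

```text
t: 7.77
tool_pos: [0.5957, 0.096, 0.2037]
orientation: [180.0, 0.0, -9.7]
ft_force: [0.4, 0.8, -2.0]
gripper_width: 0.0206
gripper_force: 58.9
t: 7.93
tool_pos: [0.5957, 0.0961, 0.2027]
orientation: [180.0, 0.0, -9.7]
ft_force: [0.2, 0.1, -2.4]
gripper_width: 0.0205
gripper_force: 58.9
t: 8.1
tool_pos: [0.5959, 0.0962, 0.202]
orientation: [-180.0, -0.0, -9.7]
ft_force: [0.8, 0.3, -0.5]
gripper_width: 0.0206
gripper_force: 59.2
```

```bash
python3 -m pendant '[{"linear":[0,0,-1],"rot":[0,0,0],"hand":1},{"linear":[0,0,0],"rot":[0,0,0],"hand":1}]';python3 -m pendant '[{"linear":[0,0,-1],"rot":[0,0,0],"hand":1},{"linear":[0,0,0],"rot":[0,0,0],"hand":1}]'
```

```text
t: 8.27
tool_pos: [0.5963, 0.0963, 0.2019]
orientation: [-180.0, -0.1, -9.7]
ft_force: [-0.8, -0.1, 4.2]
gripper_width: 0.0204
gripper_force: 59.6
t: 8.43
tool_pos: [0.5967, 0.0964, 0.2019]
orientation: [-180.0, -0.1, -9.7]
ft_force: [-1.7, -0.3, 9.2]
gripper_width: 0.0206
gripper_force: 60.1
```

Floor contact at TCP z = 0.202, as expected. Stroke amplitude is about 62 mm.

```bash
python3 -m pendant '[{"linear":[0,0,8],"rot":[0,0,0],"hand":1},{"linear":[0,0,16],"rot":[0,0,0],"hand":1},{"linear":[0,0,16],"rot":[0,0,0],"hand":1},{"linear":[0,0,16],"rot":[0,0,0],"hand":1},{"linear":[0,0,8],"rot":[0,0,0],"hand":1},{"linear":[0,0,0],"rot":[0,0,0],"hand":1},{"linear":[0,0,0],"rot":[0,0,0],"hand":1},{"linear":[0,0,0],"rot":[0,0,0],"hand":1}]'
python3 - <<'E'
from h import *
im=cams.read_camera("scene")[0]; cv2.imwrite("pics/s4.png",cv2.resize(im[90:240,220:340],None,fx=4,fy=4)[...,::-1])
E
```

```text
t: 9.1
tool_pos: [0.5952, 0.0958, 0.2626]
orientation: [179.9, 0.1, -9.7]
ft_force: [0.4, -0.2, -1.2]
gripper_width: 0.0206
gripper_force: 58.9
```

View pics/s4.png

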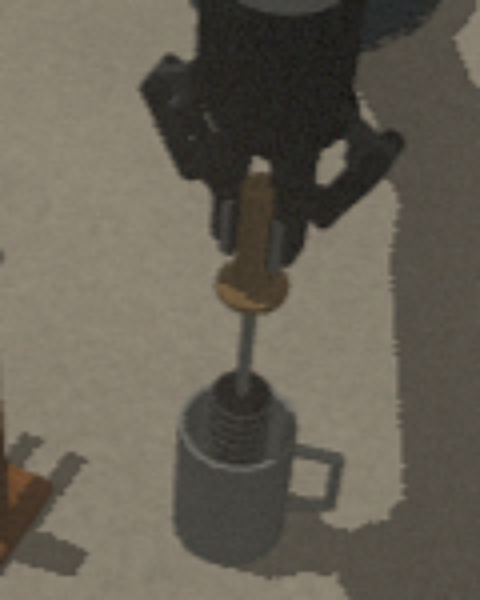

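The head is about half out of the mouth (top near (245,380) in the crop), and the pot hasn't moved. Second and third strokes.

```bash
python3 -m pendant '[{"linear":[0,0,-8],"rot":[0,0,0],"hand":1},{"linear":[0,0,-16],"rot":[0,0,0],"hand":1},{"linear":[0,0,-16],"rot":[0,0,0],"hand":1},{"linear":[0,0,-14],"rot":[0,0,0],"hand":1},{"linear":[0,0,-6],"rot":[0,0,0],"hand":1},{"linear":[0,0,-2],"rot":[0,0,0],"hand":1},{"linear":[0,0,0],"rot":[0,0,0],"hand":1},{"linear":[0,0,0],"rot":[0,0,0],"hand":1}]'; python3 -m pendant '[{"linear":[0,0,8],"rot":[0,0,0],"hand":1},{"linear":[0,0,16],"rot":[0,0,0],"hand":1},{"linear":[0,0,16],"rot":[0,0,0],"hand":1},{"linear":[0,0,15],"rot":[0,0,0],"hand":1},{"linear":[0,0,7],"rot":[0,0,0],"hand":1},{"linear":[0,0,0],"rot":[0,0,0],"hand":1},{"linear":[0,0,0],"rot":[0,0,0],"hand":1},{"linear":[0,0,0],"rot":[0,0,0],"hand":1}]'
python3 -m pendant '[{"linear":[0,0,-8],"rot":[0,0,0],"hand":1},{"linear":[0,0,-16],"rot":[0,0,0],"hand":1},{"linear":[0,0,-16],"rot":[0,0,0],"hand":1},{"linear":[0,0,-14],"rot":[0,0,0],"hand":1},{"linear":[0,0,-6],"rot":[0,0,0],"hand":1},{"linear":[0,0,-2],"rot":[0,0,0],"hand":1},{"linear":[0,0,0],"rot":[0,0,0],"hand":1},{"linear":[0,0,0],"rot":[0,0,0],"hand":1}]'; python3 -m pendant '[{"linear":[0,0,8],"rot":[0,0,0],"hand":1},{"linear":[0,0,16],"rot":[0,0,0],"hand":1},{"linear":[0,0,16],"rot":[0,0,0],"hand":1},{"linear":[0,0,15],"rot":[0,0,0],"hand":1},{"linear":[0,0,7],"rot":[0,0,0],"hand":1},{"linear":[0,0,0],"rot":[0,0,0],"hand":1},{"linear":[0,0,0],"rot":[0,0,0],"hand":1},{"linear":[0,0,0],"rot":[0,0,0],"hand":1}]'
```

```text
t: 9.82
tool_pos: [0.5955, 0.0959, 0.202]
orientation: [179.9, 0.0, -9.7]
ft_force: [-1.8, -0.6, 4.1]
gripper_width: 0.0207
gripper_force: 59.2
t: 10.48
tool_pos: [0.5952, 0.0959, 0.2626]
orientation: [180.0, 0.1, -9.7]
ft_force: [-0.0, -0.9, -1.3]
gripper_width: 0.0204
gripper_force: 58.9
t: 11.15
tool_pos: [0.5951, 0.0957, 0.2021]
orientation: [179.9, 0.1, -9.7]
ft_force: [-2.7, -0.7, 6.6]
gripper_width: 0.0206
gripper_force: 59.7
t: 11.82
tool_pos: [0.5952, 0.0958, 0.2626]
orientation: [180.0, 0.1, -9.7]
ft_force: [-0.8, -0.9, -0.9]
gripper_width: 0.0207
gripper_force: 58.9
```

```bash
python3 -m pendant '[{"linear":[0,0,10],"rot":[0,0,0],"hand":1},{"linear":[0,0,20],"rot":[0,0,0],"hand":1},{"linear":[0,0,25],"rot":[0,0,0],"hand":1},{"linear":[0,0,22],"rot":[0,0,0],"hand":1},{"linear":[0,0,10],"rot":[0,0,0],"hand":1},{"linear":[0,0,0],"rot":[0,0,0],"hand":1},{"linear":[-10,-12,0],"rot":[0,0,0],"hand":1},{"linear":[-14,-24,0],"rot":[0,0,0],"hand":1},{"linear":[-14,-26,0],"rot":[0,0,0],"hand":1},{"linear":[-14,-26,0],"rot":[0,0,0],"hand":1},{"linear":[-13,-26,0],"rot":[0,0,0],"hand":1},{"linear":[-11,-26,0],"rot":[0,0,0],"hand":1},{"linear":[-8,-18,0],"rot":[0,0,0],"hand":1},{"linear":[-4,-9,0],"rot":[0,0,0],"hand":1},{"linear":[0,0,0],"rot":[0,0,0],"hand":1},{"linear":[0,0,0],"rot":[0,0,0],"hand":1},{"linear":[0,0,0],"rot":[0,0,0],"hand":1}]'
python3 -m pendant '[{"linear":[0,0,-10],"rot":[0,0,0],"hand":1},{"linear":[0,0,-20],"rot":[0,0,0],"hand":1},{"linear":[0,0,-25],"rot":[0,0,0],"hand":1},{"linear":[0,0,-25],"rot":[0,0,0],"hand":1},{"linear":[0,0,-18],"rot":[0,0,0],"hand":1},{"linear":[0,0,-10],"rot":[0,0,0],"hand":1},{"linear":[0,0,0],"rot":[0,0,0],"hand":1},{"linear":[0,0,0],"rot":[0,0,0],"hand":1},{"linear":[0,0,0],"rot":[0,0,0],"hand":1}]'
python3 - <<'E'
from h import *
t=readout.observe()["tool_pos"]; im,d=cams.read_camera("scene"); P=cloud("scene",d)
m=np.hypot(P[...,0]-t[0],P[...,1]-t[1])<.045
for a,b in((.055,.115),(.12,.185),(.188,.205)):
    q=P[m&(P[...,2]>a)&(P[...,2]<b)]; print(len(q),q.min(0),q.max(0))
# tine front ends seen from scene camera
L=[(x,y) for x in() for y in()]
cv2.imwrite("pics/s5.png",cv2.resize(im[100:240,110:250],None,fx=4,fy=4)[...,::-1])
E
```

```text
t: 13.23
tool_pos: [0.5082, -0.069, 0.3504]
orientation: [-179.9, 0.0, -9.6]
ft_force: [0.6, -0.7, -0.5]
gripper_width: 0.0208
gripper_force: 59.0
t: 13.98
tool_pos: [0.5088, -0.0705, 0.2439]
orientation: [-180.0, -0.1, -9.7]
ft_force: [-0.4, -0.9, -1.2]
gripper_width: 0.0206
gripper_force: 59.0
272 [ 0.48989596 -0.08886622  0.05523948] [ 0.52889489 -0.05340927  0.11493581]
61 [ 0.50686751 -0.07531777  0.12248317] [ 0.51465576 -0.06715734  0.18396685]
69 [ 0.49095641 -0.09056543  0.19928672] [ 0.52837704 -0.05227818  0.20493928]
```

View pics/s5.png

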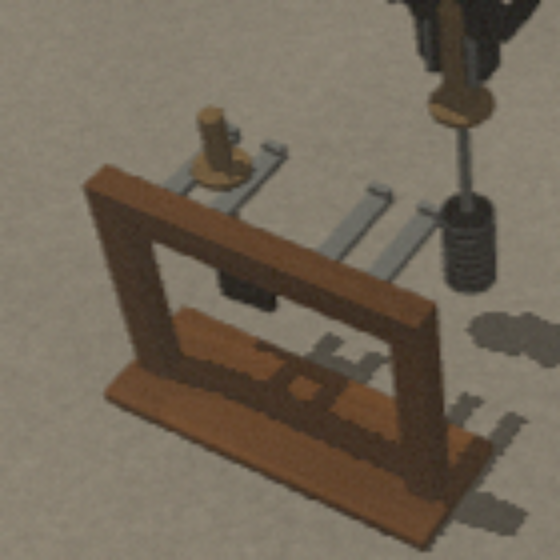

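The brush is in front of the empty left fork: shaft at (464,170) in the crop, tine tips at (381,188) and (430,210). A quick check of the fork's line in this view before going in.

Run:
```python
from h import *
a=onz("scene",np.array([381,430,])/4+110,np.array([187,209])/4+100,.18); print(a, a.mean(0)+.035*np.array([.985,-.17,0]))
# expected tine gap midline at front/bar
for p in((.5713,-.0818,.18),): print((np.array(proj("scene",p))-[110,100])*4)
```

```text
[[ 0.57039346 -0.09827406  0.18      ]
 [ 0.57810014 -0.0642365   0.18      ]] [ 0.6087218  -0.08720528  0.18      ]
[406.37783968 194.39129228]
```

```bash
python3 -m pendant '[{"linear":[10,-1.8,0],"rot":[0,0,0],"hand":1},{"linear":[12,-2.1,0],"rot":[0,0,0],"hand":1},{"linear":[10,-1.8,0],"rot":[0,0,0],"hand":1},{"linear":[8,-1.3,0],"rot":[0,0,0],"hand":1},{"linear":[0,0,0],"rot":[0,0,0],"hand":1},{"linear":[0,0,0],"rot":[0,0,0],"hand":1}]'
```

```text
t: 14.53
tool_pos: [0.5481, -0.0779, 0.2427]
orientation: [-180.0, 0.0, -9.7]
ft_force: [-0.1, -0.1, -1.0]
gripper_width: 0.0205
gripper_force: 59.0
```

```bash
python3 -m pendant '[{"linear":[8,-1.3,0],"rot":[0,0,0],"hand":1},{"linear":[12,-2,0],"rot":[0,0,0],"hand":1},{"linear":[14,-2.3,0],"rot":[0,0,0],"hand":1},{"linear":[14,-2.3,0],"rot":[0,0,0],"hand":1},{"linear":[8,-1.3,0],"rot":[0,0,0],"hand":1},{"linear":[3,-0.5,0],"rot":[0,0,0],"hand":1},{"linear":[0,0,0],"rot":[0,0,0],"hand":1},{"linear":[0,0,0],"rot":[0,0,0],"hand":1},{"linear":[0,0,-8],"rot":[0,0,0],"hand":1},{"linear":[0,0,-6],"rot":[0,0,0],"hand":1},{"linear":[0,0,-4],"rot":[0,0,0],"hand":1},{"linear":[0,0,0],"rot":[0,0,0],"hand":1},{"linear":[0,0,0],"rot":[0,0,0],"hand":1}]'
python3 - <<'E'
from h import *
t=readout.observe()["tool_pos"]; im,d=cams.read_camera("scene"); 
cv2.imwrite("pics/s6.png",cv2.resize(im[100:240,110:250],None,fx=4,fy=4)[...,::-1])
E
```

```text
t: 15.62
tool_pos: [0.6063, -0.0876, 0.2243]
orientation: [180.0, 0.1, -9.7]
ft_force: [-0.3, -0.6, -0.7]
gripper_width: 0.0204
gripper_force: 59.0
```

View pics/s6.png

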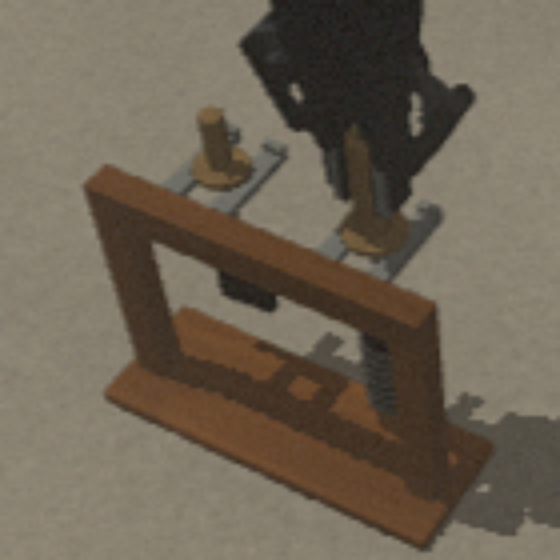

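The collar at (375,235) in the crop lies between the tines, clear of the lips and the crossbar. Lowering the last few mm until it touches.

```bash
python3 -m pendant '[{"linear":[0,0,-2],"rot":[0,0,0],"hand":1},{"linear":[0,0,-1],"rot":[0,0,0],"hand":1},{"linear":[0,0,0],"rot":[0,0,0],"hand":1},{"linear":[0,0,0],"rot":[0,0,0],"hand":1}]';python3 -m pendant '[{"linear":[0,0,-1],"rot":[0,0,0],"hand":1},{"linear":[0,0,0],"rot":[0,0,0],"hand":1},{"linear":[0,0,0],"rot":[0,0,0],"hand":1}]'
```

```text
t: 16.0
tool_pos: [0.6068, -0.0877, 0.2218]
orientation: [180.0, -0.0, -9.7]
ft_force: [0.4, -0.5, -0.6]
gripper_width: 0.0207
gripper_force: 59.0
t: 16.25
tool_pos: [0.607, -0.0876, 0.221]
orientation: [180.0, -0.0, -9.7]
ft_force: [-0.1, 0.2, -0.3]
gripper_width: 0.0208
gripper_force: 59.3
```

```bash
python3 -m pendant '[{"linear":[0,0,-1],"rot":[0,0,0],"hand":1},{"linear":[0,0,0],"rot":[0,0,0],"hand":1},{"linear":[0,0,0],"rot":[0,0,0],"hand":1}]'
```

```text
t: 16.5
tool_pos: [0.607, -0.0876, 0.2209]
orientation: [180.0, -0.1, -9.7]
ft_force: [-1.4, 0.3, 5.5]
gripper_width: 0.0208
gripper_force: 59.7
```

Collar seated (5.5 N). Opening slowly, since a fast release could knock the brush, then rising straight up.

```bash
python3 -m pendant '[{"linear":[0,0,0],"rot":[0,0,0],"hand":0.4},{"linear":[0,0,0],"rot":[0,0,0],"hand":0.3},{"linear":[0,0,0],"rot":[0,0,0],"hand":0.1},{"linear":[0,0,0],"rot":[0,0,0],"hand":-0.1},{"linear":[0,0,0],"rot":[0,0,0],"hand":-0.4},{"linear":[0,0,0],"rot":[0,0,0],"hand":-0.7},{"linear":[0,0,0],"rot":[0,0,0],"hand":-1},{"linear":[0,0,0],"rot":[0,0,0],"hand":-1},{"linear":[0,0,0],"rot":[0,0,0],"hand":-1},{"linear":[0,0,0],"rot":[0,0,0],"hand":-1},{"linear":[0,0,0],"rot":[0,0,0],"hand":-1},{"linear":[0,0,0],"rot":[0,0,0],"hand":-1}]' && python3 -m pendant '[{"linear":[0,0,10],"rot":[0,0,0],"hand":-1},{"linear":[0,0,20],"rot":[0,0,0],"hand":-1},{"linear":[0,0,25],"rot":[0,0,0],"hand":-1},{"linear":[0,0,25],"rot":[0,0,0],"hand":-1},{"linear":[0,0,25],"rot":[0,0,0],"hand":-1},{"linear":[-10,0,15],"rot":[0,0,0],"hand":-1},{"linear":[-25,0,0],"rot":[0,0,0],"hand":-1},{"linear":[-25,0,0],"rot":[0,0,0],"hand":-1},{"linear":[-25,0,0],"rot":[0,0,0],"hand":-1},{"linear":[-25,0,0],"rot":[0,0,0],"hand":-1},{"linear":[0,0,0],"rot":[0,0,0],"hand":-1},{"linear":[0,0,0],"rot":[0,0,0],"hand":-1},{"linear":[0,0,0],"rot":[0,0,0],"hand":-1},{"linear":[0,0,0],"rot":[0,0,0],"hand":-1}]'
python3 - <<'E'
from h import *
im,d=cams.read_camera("scene"); P=cloud("scene",d)
for n,x,y,a,b in(("brush",.607,-.0876,.19,.26),("pot",.595,.096,.09,.11)):
    q=P[(np.hypot(P[...,0]-x,P[...,1]-y)<.045)&(P[...,2]>a)&(P[...,2]<b)]; print(n,len(q),q.min(0),q.max(0))
cv2.imwrite("pics/s7.png",cv2.resize(im[80:280,110:410],None,fx=2.6,fy=2.6)[...,::-1])
E
```

```text
t: 17.5
tool_pos: [0.6068, -0.0876, 0.2198]
orientation: [180.0, -0.0, -9.7]
ft_force: [0.2, 0.3, -0.6]
gripper_width: 0.0852
gripper_force: 0.0
t: 18.67
tool_pos: [0.4977, -0.0875, 0.3402]
orientation: [-180.0, -0.1, -9.7]
ft_force: [-0.2, -0.1, 0.8]
gripper_width: 0.0855
gripper_force: 0.0
brush 246 [ 0.59607905 -0.0988108   0.1902005 ] [ 0.61857842 -0.07736882  0.25352958]
pot 265 [0.55868151 0.05824389 0.09024496] [0.63141071 0.12971949 0.10475836]
```

View pics/s7.png

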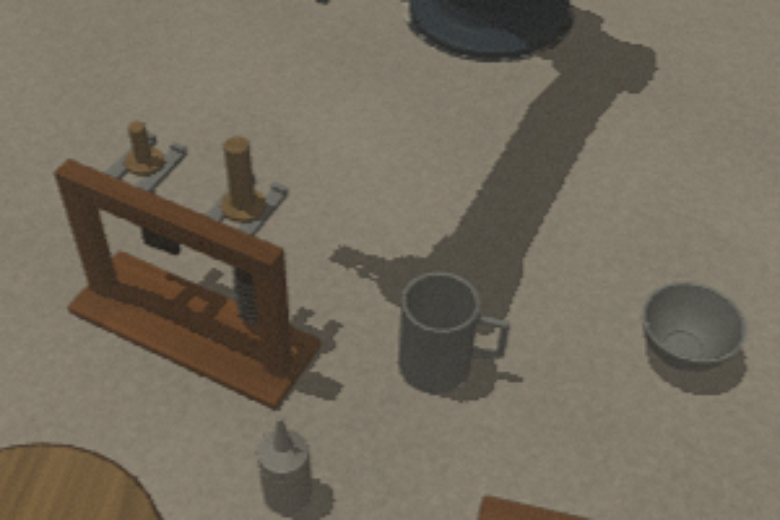

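The brush hangs upright in the left fork, collar at (242,205) in the crop. The pot hasn't moved, and nothing else is disturbed.

```bash
python3 -c "from rig import arm; print(arm.sign_off())"
```

```text
the job is handed in; nothing more can be done
None
```

I scrubbed the pot with three full strokes and hung the brush back by its collar in the left fork; the pot and the other things stayed where they were, and I handed the job in at about 19 s.

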